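# Sort look-alike finds boxes by weight onto the drying tray and put the air back on

## Robot

A 6-joint arm with a two-finger parallel gripper is mounted at the origin on the work surface. World frame = base frame: x ahead of the robot, y to its left, z up, the work surface at z = 0. Lengths are in m, angles in rad, forces in N, time in s.
With the tool pointing down it reaches from about 0.225 to 0.875 m from the base axis. Payload 3.4 kg.
Tool frame: the origin (TCP) lies at the very end of the fingers, on their centre line; the grasp point (between the pads) lies 19 mm behind it (manip.tcp_to_grasp is the distance from the TCP to the grasp point, in m); z points along the fingers, y is the line along which they close (so a half turn about z gives the same grasp; the last joint's range is limited). The gripper opens to 85 mm and grips with 20 to 120 N. Pads are 22 mm wide; open, the fingers measure 114 mm over their backs; the gripper's body (76 mm by 85 mm) begins 54 mm behind the grasp point. The pads swing forward as they close: fully open they stand 13 mm farther back than shut.
Start: joints at [-1.425, 0.276, 1.505, -0, 1.361, -0.121], TCP at [0.152, -0.555, 0.231] pointing down, gripper open.
Joint ranges: [-2.89, 2.89], [-0.75, 2.08], [0.22, 2.7], [-1.18, 4.32], [0.11, 2.71], [-2.7, 2.7]. Speed limits (rad/s): [2.57, 2.57, 3.14, 3.14, 3.14, 3.14].

## Interface

Orientations are given as a unit quaternion [w, x, y, z].
In Python, from rig import status, get_image, job, manip gives the robot as it stands.
- The arm moves only by the tool apply_moves, never from a script. Its arguments are lists of equal length, an entry for each row: "xyz": the shift along the tool's x, y, z each as a share of 0.3 m, from -1 to 1, a list of three; "rot": the turn, a rotation vector about the tool's x, y, z each as a share of 60 degrees, from -1 to 1, a list of three; "hand": the opening, from -1 (shut) to 1 (fully open). A call has 1 to 8 rows; each row shifts and turns the commanded pose from where the row before left it, along the tool's axes as they then stand; what a row does not reach is not made up. A row lasts 1/8 s, in which the tool goes at most 62.5 mm and 10.7 degrees, less where a joint would pass 70% of its speed; a pose out of reach is approached as far as the arm can. A call with a number of a shift or a turn outside -1 to 1 is refused whole. A call with a gripper value outside its range is refused whole. The fingers move at their own pace and stop on an object; "force" is the grip in N (left out, the last holds). Time passes only in rows, so rows that do not move let the fingers close. It gives the time, the measured TCP pose, the force, the opening and the grip force at its end, in the units of the state.
- status.get_state(): the state, without advancing time (a new reading comes with each control period).
- get_image(name): name is "side" or "top"; returns a dict with "pixels" (480x640x3 uint8, red, green, blue), "fovy" (degrees; the focal length in pixels is half the picture's height over the tangent of half this angle, whatever the lens; pixels are square), "cx", "cy" (the principal point, pixels), "dist" ([k1, k2, p1, p2, k3] as OpenCV has them; the pictures are not rectified), "origin" and "orientation" of the camera in the world. Camera axes: x right, y down, z forward; pixel columns grow to the right and rows downward; lengths in m; the calibration is good to about 2 mm. A picture is of the moment at which its call begins. There is no depth.
- job.sign_off(): hands the job in; it is judged then, once.
The state is a dict: "clock": time; "qpos": joint angles; "qd": joint speeds; "effort": joint torques, N m; "position": TCP position; "ee_rot": TCP orientation; "contact_force": force on the tool from outside, world axes, zero at the start; "moment": the same for the moment, N m; "width": finger opening in m; "gripper_force": force on a finger pad.
Only numpy, scipy, OpenCV 4.12 (cv2) and the standard library are available. Lean on these libraries where they do the work, as an engineer would, in place of code of your own. Each camera call takes 0.05 s, during which the arm holds its last target. There are 200 camera calls.

## Task

In the field lab, shut the drying air off with the yellow lever first, turning it fully to its stop, and leave it shut while you sort. Then lift each blue-lidded finds box to feel whether it is heavy with slag or empty: lay every heavy one down in the perforated aluminium drying tray and every empty one in the wooden crate, each resting on the floor of its container and none on top of another. When all the boxes are sorted, turn the lever fully open to its stop, and let go; leave the bowl, the notebook and the phone case alone.

Things in the scene. Friction and masses are not known exactly. Their poses are not given: they have to be found in the camera images.
- box_a: One of six look-alike closed finds boxes (four to six are present): white plastic, blue lid, 54 x 54 x 46 mm high, origin at its centre, z up through the lid. Either packed with metal slag (about 0.5 kg) or empty (about 0.06 kg), give or take 15 %: cannot be seen, only felt on lifting. It starts lid up on the bench between tray and crate.
- box_b: One of six look-alike closed finds boxes (four to six are present): white plastic, blue lid, 54 x 54 x 46 mm high, origin at its centre, z up through the lid. Either packed with metal slag (about 0.5 kg) or empty (about 0.06 kg), give or take 15 %: cannot be seen, only felt on lifting. It starts lid up on the bench between tray and crate.
- box_c: One of six look-alike closed finds boxes (four to six are present): white plastic, blue lid, 54 x 54 x 46 mm high, origin at its centre, z up through the lid. Either packed with metal slag (about 0.5 kg) or empty (about 0.06 kg), give or take 15 %: cannot be seen, only felt on lifting. It starts lid up on the bench between tray and crate.
- box_d: One of six look-alike closed finds boxes (four to six are present): white plastic, blue lid, 54 x 54 x 46 mm high, origin at its centre, z up through the lid. Either packed with metal slag (about 0.5 kg) or empty (about 0.06 kg), give or take 15 %: cannot be seen, only felt on lifting. It starts lid up on the bench between tray and crate.
- box_e: One of six look-alike closed finds boxes (four to six are present): white plastic, blue lid, 54 x 54 x 46 mm high, origin at its centre, z up through the lid. Either packed with metal slag (about 0.5 kg) or empty (about 0.06 kg), give or take 15 %: cannot be seen, only felt on lifting. It starts lid up on the bench between tray and crate.
- box_f: One of six look-alike closed finds boxes (four to six are present): white plastic, blue lid, 54 x 54 x 46 mm high, origin at its centre, z up through the lid. Either packed with metal slag (about 0.5 kg) or empty (about 0.06 kg), give or take 15 %: cannot be seen, only felt on lifting. It starts lid up on the bench between tray and crate.
- drying_tray: The aluminium drying tray with a pattern of dark air holes in its floor, fixed to the bench, outer 262 (its x) x 152 (its y) x 45 mm high, walls and floor 6 mm thick, open above; origin at the centre of its underside, z up. Three boxes fit in a row along its x. Tray and crate stand left and right, swapped in some starts.
- crate: The plain brown wooden crate for empty boxes, fixed to the bench, outer 262 (its x) x 152 (its y) x 45 mm high, walls and floor 6 mm thick, open above; origin at the centre of its underside, z up. Three boxes fit in a row along its x. Tray and crate stand left and right, swapped in some starts.
- air_handle (a joint): Yellow lever of the brass air valve. 0 rad = shut (across the copper pipe), pi/2 = fully open (along the pipe, towards the robot), hard stops at both; counter-clockwise from above opens. Starts partly open; friction 0.12 N m, stays where left. Bar 12 mm wide, 24 mm high, 75 to 99 mm above the bench, reaching 85 mm from its vertical axis; only pipe and valve block (46 mm high) and stem below.
- handle_grip (a point): Point in the middle of the lever's bar, 62 mm from its axis, 87 mm above the bench; it turns with the lever. Its y axis points along the lever, away from the axis.
- handle_axis (a point): Point on the vertical axis of the lever, 87 mm above the bench; fixed to the valve: its +y is where the lever points when shut, its -x where it points when fully open.
- clay_bowl: Bystander: terracotta bowl, 90 mm across, 45 mm high, loose on the bench; origin at the centre of its underside.
- notebook: Bystander: notebook 150 x 105 x 16 mm lying on the bench; origin at the centre of its underside.
- phone_case: Bystander: grey phone case 85 x 160 x 16 mm lying on the bench; origin at the centre of its underside.
Mind the look-alikes: they are no part of the job. What is shaped like the box_e but black or green is not meant.

How it is judged:
By the outcome, as a careful person would: the job done as asked, in the order asked, and still so for the second after the job is handed in, with the robot touching nothing.
Of box_a, box_b, box_c, box_d, box_e, box_f only 4 to 6 are there at a start; the rules pass over those that are not, and their reading is None.
At some moment in a run one of box_a, box_b, box_c, box_d, box_e, box_f may be knocked a few centimetres aside while the robot is not near it.
Once in a run the grip may slacken for a moment while it holds something.
It also fails if it takes over 210 s, if anything falls off the work surface, if the arm or the gripper's body presses on something with over 40 N, if the wrist force passes 120 N, or if a joint passes its speed limit or range.

## Working session

There is one attempt and no reset: what is moved stays moved. The work goes in short steps, Python scripts to look and compute and a tool call to move; the robot and the scene stay as the last step left them, time stands still between calls to the robot, and variables do not carry over. Pictures are saved under pics/ and viewed, at most 14 in all, crops included, and the job is handed in when it is done.

Besides the shell and the picture viewer there is one more tool, called after ">>>" in YAML: its name, and indented under it one key for each argument. apply_moves: Moves the arm, as the interface text tells. Its arguments: {"type":"object","properties":{"xyz":{"type":"array","items":{"type":"array","items":{"type":"number","minimum":-1,"maximum":1}}},"rot":{"type":"array","items":{"type":"array","items":{"type":"number","minimum":-1,"maximum":1}}},"hand":{"type":"array","items":{"type":"number"}},"force":{"type":"number"}},"required":["xyz","rot","hand"]}

```bash
ls; mkdir -p pics
cat > h.py <<'E'
import numpy as np, cv2
from rig import status, get_image, job, manip
from scipy.spatial.transform import Rotation as R
def cam(im):
    f=240/np.tan(np.radians(im["fovy"])/2)
    K=np.array([[f,0,im["cx"]],[0,f,im["cy"]],[0,0,1]])
    q=np.array(im["orientation"]); Rm=R.from_quat(q[[1,2,3,0]]).as_matrix()
    return K,np.array(im["dist"],float),Rm,np.array(im["origin"],float)
def p2w(im,uv,z):
    K,d,Rm,o=cam(im)
    n=cv2.undistortPoints(np.array(uv,float).reshape(-1,1,2),K,d).reshape(-1,2)
    r=np.c_[n,np.ones(len(n))]@Rm.T
    return o+r*((z-o[2])/r[:,2])[:,None]
def w2p(im,P):
    K,d,Rm,o=cam(im)
    return cv2.projectPoints(((np.array(P,float).reshape(-1,3)-o)@Rm),np.zeros(3),np.zeros(3),K,d)[0].reshape(-1,2)
def save(im,name,crop=None,s=1):
    p=im["pixels"][:,:,::-1]
    if crop: x0,y0,x1,y1=crop; p=p[y0:y1,x0:x1]
    cv2.imwrite("pics/"+name,cv2.resize(p,None,fx=s,fy=s,interpolation=cv2.INTER_CUBIC))
E
python3 - <<'E'
from h import *
for n in("top","side"):
    im=get_image(n); save(im,n+"0.png"); print(n,im["origin"],im["orientation"],im["fovy"],im["dist"])
    import pickle; pickle.dump(im,open(n+"0.pkl","wb"))
print(status.get_state())
E
```

```text
pics
top [0.49078803 0.013382   1.29501675] [-0.0154945   0.71379802 -0.6995726   0.02916322] 52.00868106550283 [-0.01795436  0.          0.          0.          0.        ]
side [0.45723822 1.09226059 1.12116038] [ 0.01932971 -0.0380245   0.91839443 -0.39336009] 50.96119561583773 [-0.09798824  0.          0.          0.          0.        ]
{'clock': 0.1, 'qpos': array([-1.42501291e+00,  2.76515281e-01,  1.50600226e+00, -1.25636833e-05,
        1.36070293e+00, -1.21019918e-01]), 'qd': array([-9.18034936e-04, -1.36111842e-03, -3.10241167e-03,  8.85678695e-04,
       -2.46846266e-03,  7.51321384e-05]), 'effort': array([ 1.39492571e-03, -4.17700946e+01, -2.46404332e+01, -1.53135747e-04,
        5.78556806e-03,  1.03680205e-05]), 'position': array([ 0.15150875, -0.5541917 ,  0.23053731]), 'ee_rot': array([-8.13768924e-04,  9.91114682e-01,  1.33007608e-01, -1.62195119e-05]), 'contact_force': array([ 0.57283494, -0.72782737,  0.59746223]), 'moment': array([-0.01185802, -0.03512375,  0.01062897]), 'gripper_force': 0.0, 'width': 0.08560811851868541}
```

View pics/top0.png

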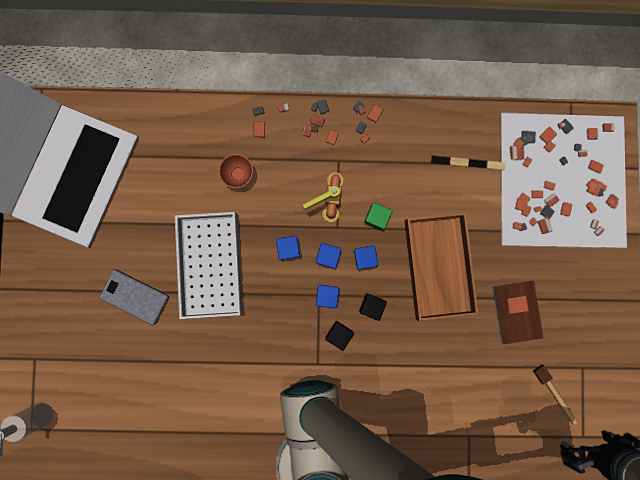

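View pics/side0.png

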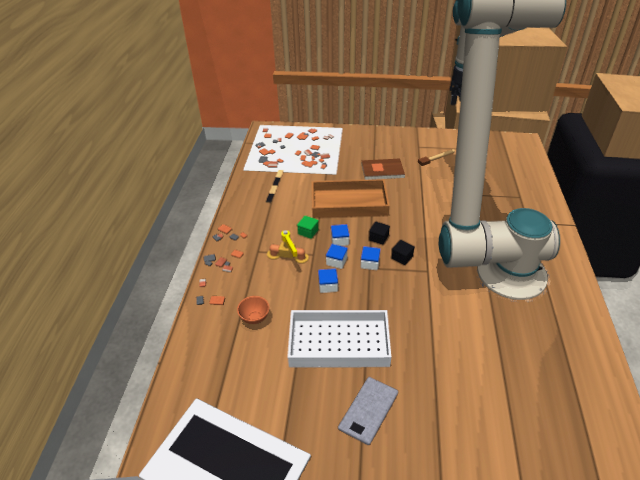

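The image shows four blue boxes in the top view at about (288,248), (328,256), (366,258) and (328,296). The look-alikes are green (378,216) and black (373,307), (340,335). The tray is on the left at (209,265), the crate on the right at (441,267), and the lever runs from about (336,192) to (305,207).

Run:
```python
from h import *; import pickle
im=pickle.load(open("top0.pkl","rb")); save(im,"crop0.png",(230,160,430,310),4)
hsv=cv2.cvtColor(im["pixels"],cv2.COLOR_RGB2HSV)
def blobs(lo,hi,z,mn):
    m=cv2.inRange(hsv,lo,hi); n,l,s,c=cv2.connectedComponentsWithStats(m)
    for i in range(1,n):
        if s[i,4]<mn: continue
        pts=np.argwhere(l==i)[:,::-1].astype(float)
        w=p2w(im,pts,z); r=cv2.minAreaRect(w[:,:2].astype(np.float32)*1000)
        print(np.round(c[i],1),s[i,4],"mean",np.round(w.mean(0),4),"rect",np.round(r[0],1),np.round(r[1],1),round(r[2],1))
print("blue");blobs((105,120,60),(130,255,255),.046,100)
print("green");blobs((50,120,40),(80,255,255),.046,100)
print("yellow");blobs((24,150,100),(34,255,255),.099,40)
print("black",p2w(im,[(373,307),(340,335)],.046))
print("pipe ends z.03",p2w(im,[(335,180),(331,213)],.03))
# container rims outer corners z=.045
print("tray",p2w(im,[(176,215),(235,212),(241,316),(180,319)],.045)[:,:2])
print("crate",p2w(im,[(405,219),(464,215),(476,313),(418,320)],.045)[:,:2])
```

```text
blue
[287.4 247.5] 442 mean [0.5582 0.0943 0.046 ] rect [558.2  94.2] [53.6 53.2] 10.2
[328.  255.2] 436 mean [ 0.5406 -0.009   0.046 ] rect [540.6  -9.1] [52.7 53.1] 75.2
[365.8 257.1] 435 mean [ 0.5379 -0.1053  0.046 ] rect [ 537.8 -105.3] [53.1 53.2] 10.6
[327.  296.1] 445 mean [ 0.4373 -0.0085  0.046 ] rect [437.3  -8.5] [53.1 52.8] 84.7
green
[378.3 215.6] 438 mean [ 0.6448 -0.1358  0.046 ] rect [ 644.8 -135.7] [53.4 53.9] 67.8
yellow
[321.8 196.8] 195 mean [0.6815 0.01   0.099 ] rect [681.  13.] [25.4 96.7] 28.0
black [[ 0.41197934 -0.12544477  0.046     ]
 [ 0.34037721 -0.04320042  0.046     ]]
pipe ends z.03 [[ 0.73730415 -0.02371079  0.03      ]
 [ 0.65077531 -0.01496689  0.03      ]]
tray [[0.63521146 0.37968289]
 [0.64610561 0.23012022]
 [0.3832694  0.20685773]
 [0.37286163 0.359572  ]]
crate [[ 0.63761731 -0.20465125]
 [ 0.65134617 -0.35705203]
 [ 0.40128268 -0.38845572]
 [ 0.3811726  -0.24028556]]
```

View pics/crop0.png

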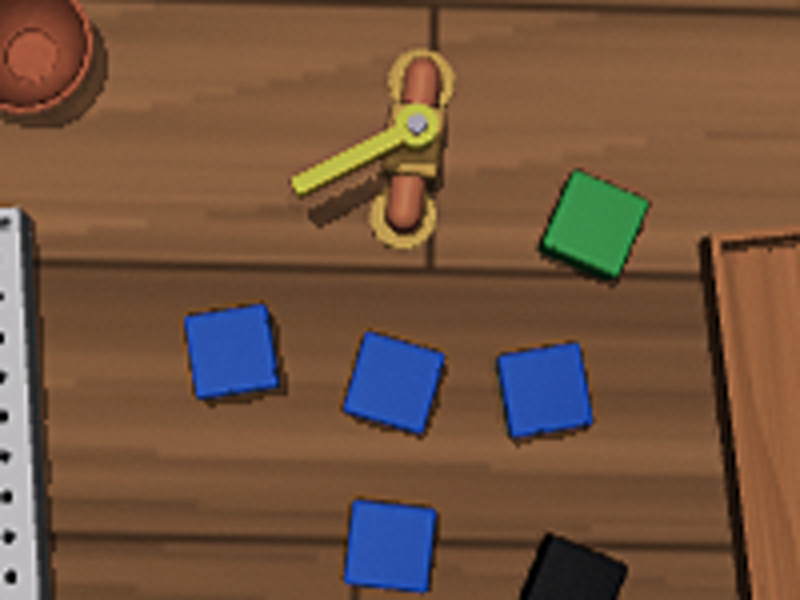

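>>> apply_moves:
  xyz:
    - [0,0,0]
    - [0,0,0]
    - [0,0,0]
  rot:
    - [0,0,0.128]
    - [0,0,0.127]
    - [0,0,0]
  hand: [-1,-1,-1]
  force: 60

```text
clock: 0.48
position: [0.1516, -0.5544, 0.2309]
ee_rot: [-0.0, 1.0, 0.001, -0.0]
contact_force: [-0.4, -0.4, -0.7]
width: 0.0322
gripper_force: 0.0
```

```bash
cat >> h.py <<'E'
def st():
    s=status.get_state(); q=np.array(s["ee_rot"]); Rm=R.from_quat(q[[1,2,3,0]]).as_matrix()
    print("t",round(s["clock"],2),"p",np.round(s["position"],4),"yaw",round(np.degrees(np.arctan2(Rm[1,0],Rm[0,0])),2),"zax",np.round(Rm[:,2],3),"F",np.round(s["contact_force"],2),"w",round(s["width"],4),"gf",round(s["gripper_force"],1))
E
python3 - <<'E'
from h import *; import pickle
st()
im=pickle.load(open("top0.pkl","rb"))
a=p2w(im,[(334.25,191),(304.25,206.5)],.099); print(a, np.degrees(np.arctan2(*(a[1]-a[0])[[1,0]])))
E
```

```text
t 0.47 p [ 0.1516 -0.5544  0.2309] yaw 0.07 zax [-0.     0.001 -1.   ] F [-0.39 -0.43 -0.72] w 0.0322 gf 0.0
[[ 0.69653406 -0.0203549   0.099     ]
 [ 0.65660422  0.052319    0.099     ]] 118.78608806579979
```

>>> apply_moves:
  xyz:
    - [0.121,-0.151,0]
    - [0.121,-0.151,0]
    - [0.121,-0.151,0]
    - [0.121,-0.151,0]
    - [0.121,-0.151,0]
    - [0.121,-0.151,0]
    - [0.121,-0.151,0]
    - [0.121,-0.151,0]
  rot:
    - [0,0,0]
    - [0,0,0]
    - [0,0,0]
    - [0,0,0]
    - [0,0,0]
    - [0,0,0]
    - [0,0,0]
    - [0,0,0]
  hand: [-1,-1,-1,-1,-1,-1,-1,-1]

```text
clock: 1.48
position: [0.443, -0.1908, 0.2314]
ee_rot: [0.0, 1.0, 0.001, 0.0]
contact_force: [1.3, -1.1, 0.3]
width: 0.0
gripper_force: 0.0
```

>>> apply_moves:
  xyz:
    - [0.121,-0.151,0]
    - [0.121,-0.151,0]
    - [0.121,-0.151,0]
    - [0.121,-0.151,0]
    - [0.121,-0.151,0]
    - [0,0,0]
    - [0,0,0]
  rot:
    - [0,0,0]
    - [0,0,0]
    - [0,0,0]
    - [0,0,0]
    - [0,0,0]
    - [0,0,0]
    - [0,0,0]
  hand: [-1,-1,-1,-1,-1,-1,-1]

```text
clock: 2.35
position: [0.623, 0.0339, 0.2307]
ee_rot: [0.0, 1.0, 0.001, -0.001]
contact_force: [0.3, -0.7, -1.1]
width: -0.0001
gripper_force: 0.0
```

>>> apply_moves:
  xyz:
    - [0,0,0.181]
    - [0,0,0.181]
    - [0,0,0.181]
    - [0,0,0]
    - [0.04,0,0]
    - [0.04,0,0]
    - [0.04,0,0]
    - [0.04,0,0]
  rot:
    - [0,0,0]
    - [0,0,0]
    - [0,0,0]
    - [0,0,0]
    - [0,0,0]
    - [0,0,0]
    - [0,0,0]
    - [0,0,0]
  hand: [-1,-1,-1,-1,-1,-1,-1,-1]

```text
clock: 3.35
position: [0.6722, 0.0345, 0.0692]
ee_rot: [-0.0, 1.0, -0.0, -0.0]
contact_force: [-4.0, 1.1, 1.3]
width: 0.0001
gripper_force: 1.4
```

>>> apply_moves:
  xyz:
    - [0.02,0,0]
    - [0.01,0,0]
    - [0,0,0]
  rot:
    - [0,0,0]
    - [0,0,0]
    - [0,0,0]
  hand: [-1,-1,-1]

```text
clock: 3.72
position: [0.6814, 0.0339, 0.0683]
ee_rot: [0.0, 1.0, -0.0, 0.001]
contact_force: [0.2, -0.1, -0.8]
width: 0.0002
gripper_force: 0.1
```

Not yet at the stop; continue in small steps.

>>> apply_moves:
  xyz:
    - [0.01,0,0]
    - [0.01,0,0]
    - [0,0,0]
  rot:
    - [0,0,0]
    - [0,0,0]
    - [0,0,0]
  hand: [-1,-1,-1]

```text
clock: 4.1
position: [0.6868, 0.0342, 0.0683]
ee_rot: [-0.0, 1.0, -0.0, 0.0]
contact_force: [-2.3, 1.1, -0.2]
width: -0.0001
gripper_force: 1.1
```

>>> apply_moves:
  xyz:
    - [0.007,0,0]
    - [0.005,0,0]
  rot:
    - [0,0,0]
    - [0,0,0]
  hand: [-1,-1]

```text
clock: 4.35
position: [0.6869, 0.0343, 0.0683]
ee_rot: [-0.0, 1.0, -0.0, -0.004]
contact_force: [-9.8, 1.9, 6.2]
width: 0.0005
gripper_force: 5.2
```

>>> apply_moves:
  xyz:
    - [0.01,0,0]
    - [0,0,0]
  rot:
    - [0,0,0]
    - [0,0,0]
  hand: [-1,-1]

```text
clock: 4.6
position: [0.6869, 0.0342, 0.0683]
ee_rot: [0.0, 1.0, -0.0, -0.007]
contact_force: [-14.8, 0.6, 7.8]
width: 0.0003
gripper_force: 7.4
```

>>> apply_moves:
  xyz:
    - [-0.06,0,0]
    - [-0.1,0,0]
    - [0,0,-0.18]
    - [0,0,-0.18]
    - [0,-0.15,-0.18]
    - [0,-0.2,0]
    - [0,-0.2,0]
    - [0,0,0]
  rot:
    - [0,0,0]
    - [0,0,0]
    - [0,0,0]
    - [0,0,0]
    - [0,0,0]
    - [0,0,0]
    - [0,0,0]
    - [0,0,0]
  hand: [-1,-1,-1,1,1,1,1,1]

```text
clock: 5.6
position: [0.646, 0.1985, 0.2248]
ee_rot: [-0.001, 1.0, 0.003, 0.002]
contact_force: [-0.0, 0.0, 0.1]
width: 0.0853
gripper_force: 0.0
```

```bash
cat >> h.py <<'E'
def blue(name):
    im=get_image("top"); hsv=cv2.cvtColor(im["pixels"],cv2.COLOR_RGB2HSV)
    m=cv2.inRange(hsv,(105,120,50),(130,255,255)); n,l,s,c=cv2.connectedComponentsWithStats(m)
    for i in range(1,n):
        if s[i,4]<60: continue
        for z in (.046,.052):
            w=p2w(im,np.argwhere(l==i)[:,::-1],z); r=cv2.minAreaRect(w[:,:2].astype(np.float32)*1000)
            if z==.046 or abs(w[0,1])>.19: print(z,s[i,4],np.round(r[0],1),np.round(r[1],1),round((r[2]+45)%90-45,1))
    save(im,name); st(); return im
E
python3 - <<'E'
from h import *
im=blue("t1.png"); save(im,"t1c.png",(280,160,400,250),6)
E
```

```text
0.046 441 [558.2  94.3] [53.1 53.3] 10.6
0.046 437 [540.5  -9.2] [53.1 53.1] -14.8
0.046 435 [ 537.8 -105.3] [53.1 53.2] 10.6
0.046 447 [437.3  -8.7] [53.4 52.8] -5.3
t 5.65 p [0.6461 0.1959 0.2245] yaw 0.18 zax [ 0.003 -0.    -1.   ] F [-0.33 -0.16  0.51] w 0.0854 gf 0.0
```

View pics/t1c.png

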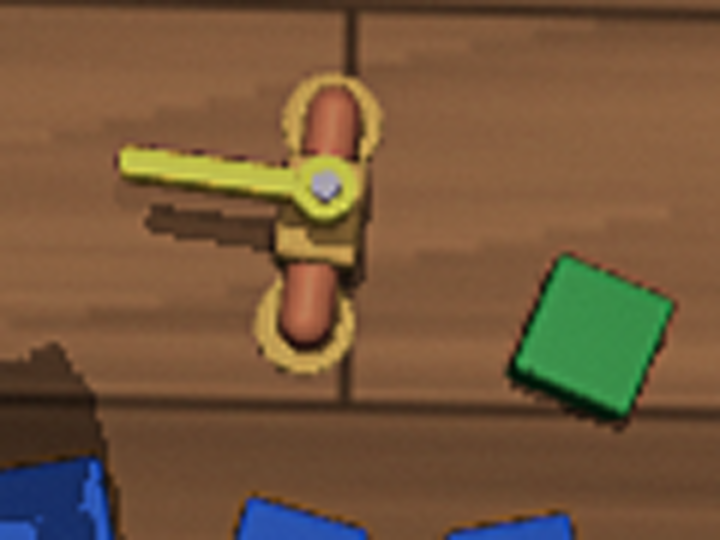

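The lever now lies across the pipe, pointing left from the axis at (326,186) to the tip at (120,160) in the crop, so it is shut. Next is the first box.

>>> apply_moves:
  xyz:
    - [-0.098,0.113,0]
    - [-0.098,0.113,0]
    - [-0.098,0.113,0]
    - [0,0,0.177]
    - [0,0,0.177]
    - [0,0,0]
  rot:
    - [0,0,0]
    - [0,0,0]
    - [0,0,0]
    - [0,0,-0.087]
    - [0,0,-0.087]
    - [0,0,0]
  hand: [1,1,1,1,1,1]

```text
clock: 6.4
position: [0.5541, 0.0905, 0.1149]
ee_rot: [0.0, 0.996, 0.089, -0.004]
contact_force: [0.0, -0.2, 0.1]
width: 0.0854
gripper_force: 0.0
```

```bash
python3 -c "
from h import *
st()"
```

```text
t 6.4 p [0.5541 0.0905 0.1149] yaw 10.26 zax [-0.008 -0.001 -1.   ] F [ 0.01 -0.23  0.07] w 0.0854 gf 0.0
```

>>> apply_moves:
  xyz:
    - [0.013,-0.01,0.17]
    - [0,0,0.17]
    - [0,0,0]
    - [0,0,0]
    - [0,0,0]
    - [0,0,0]
    - [0,0,0]
  rot:
    - [0,0,0]
    - [0,0,0]
    - [0,0,0]
    - [0,0,0]
    - [0,0,0]
    - [0,0,0]
    - [0,0,0]
  hand: [1,1,1,-1,-1,-1,-1]
  force: 70

```text
clock: 7.28
position: [0.5632, 0.0959, 0.0195]
ee_rot: [0.0, 0.996, 0.091, 0.004]
contact_force: [0.4, -1.0, 4.8]
width: 0.0529
gripper_force: 75.9
```

>>> apply_moves:
  xyz:
    - [0,0,-0.1]
    - [0,0,-0.17]
    - [0,0,0]
    - [0,0,0]
    - [0,0,0]
  rot:
    - [0,0,0]
    - [0,0,0]
    - [0,0,0]
    - [0,0,0]
    - [0,0,0]
  hand: [-1,-1,-1,-1,-1]

```text
clock: 7.9
position: [0.5587, 0.096, 0.0957]
ee_rot: [-0.0, 0.996, 0.091, -0.002]
contact_force: [-0.9, -0.3, -5.5]
width: 0.0529
gripper_force: 75.9
```

```bash
python3 -c "
from h import *
st()
R5=R.from_euler('z',5,degrees=True)
import pickle
im=pickle.load(open('top0.pkl','rb'))
for c in ([(176,215),(235,212),(241,316),(180,319)],[(405,219),(464,215),(476,313),(418,320)]):
  w=p2w(im,c,.045)[:,:2]; print(w.mean(0))
  m=(w[0]+w[1]-w[2]-w[3]); print(np.degrees(np.arctan2(m[1],m[0])), np.hypot(*m)/2)
"
```

```text
t 7.9 p [0.5587 0.096  0.0957] yaw 10.42 zax [-0.004 -0.    -1.   ] F [-0.88 -0.34 -5.55] w 0.0529 gf 75.9
[0.50936203 0.29405821]
4.721155660745873 0.26348701886863807
[ 0.51785469 -0.29761114]
7.539461861734659 0.25546264369676175
```

Box 1 is heavy (about 5 N), so it goes to the far slot of the tray.

>>> apply_moves:
  xyz:
    - [0,0,0]
    - [0.042,-0.168,0]
    - [0.042,-0.168,0]
    - [0.042,-0.168,0]
    - [0.042,-0.168,0]
    - [0,0,0]
    - [0,0,0]
  rot:
    - [0,0,0.095]
    - [0,0,0]
    - [0,0,0]
    - [0,0,0]
    - [0,0,0]
    - [0,0,0]
    - [0,0,0]
  hand: [-1,-1,-1,-1,-1,-1,-1]

```text
clock: 8.78
position: [0.5926, 0.3006, 0.0951]
ee_rot: [0.001, 0.999, 0.042, -0.002]
contact_force: [-0.3, 0.6, -4.9]
width: 0.0526
gripper_force: 76.4
```

```bash
python3 -c "
from h import *
st()"
```

```text
t 8.78 p [0.5926 0.3006 0.0951] yaw 4.78 zax [-0.004 -0.002 -1.   ] F [-0.26  0.6  -4.9 ] w 0.0526 gf 76.4
```

>>> apply_moves:
  xyz:
    - [0,0,0.12]
    - [0,0,0.08]
    - [0,0,0.025]
    - [0,0,0]
    - [0,0,0]
  rot:
    - [0,0,0]
    - [0,0,0]
    - [0,0,0]
    - [0,0,0]
    - [0,0,0]
  hand: [-1,-1,-1,-1,-1]

```text
clock: 9.4
position: [0.595, 0.3011, 0.0309]
ee_rot: [-0.0, 0.999, 0.041, 0.001]
contact_force: [0.7, -0.4, -4.7]
width: 0.0531
gripper_force: 49.5
```

>>> apply_moves:
  xyz:
    - [0,0,0.012]
    - [0,0,0.007]
    - [0,0,0]
  rot:
    - [0,0,0]
    - [0,0,0]
    - [0,0,0]
  hand: [-1,-1,-1]

```text
clock: 9.78
position: [0.5944, 0.3013, 0.0257]
ee_rot: [-0.0, 0.999, 0.041, 0.001]
contact_force: [-2.4, 0.0, 5.3]
width: 0.0526
gripper_force: 83.3
```

>>> apply_moves:
  xyz:
    - [0,0,0]
    - [0,0,0]
    - [0,0,0]
    - [0,0,-0.15]
    - [0,0,-0.18]
    - [0,0,-0.17]
    - [0,0,0]
  rot:
    - [0,0,0]
    - [0,0,0]
    - [0,0,0]
    - [0,0,0]
    - [0,0,0]
    - [0,0,-0.097]
    - [0,0,0]
  hand: [0.6,0.6,0.6,0.6,0.6,1,1]

```text
clock: 10.65
position: [0.597, 0.3023, 0.1795]
ee_rot: [-0.001, 0.996, 0.092, 0.005]
contact_force: [1.0, -0.5, 0.5]
width: 0.0853
gripper_force: 0.0
```

>>> apply_moves:
  xyz:
    - [-0.062,0.185,0]
    - [-0.062,0.185,0]
    - [-0.062,0.185,0]
    - [-0.062,0.185,0]
    - [-0.062,0.185,0]
    - [-0.062,0.185,0]
    - [-0.062,0.185,0]
    - [0,0,0]
  rot:
    - [0,0,0]
    - [0,0,0]
    - [0,0,0]
    - [0,0,0]
    - [0,0,0]
    - [0,0,0]
    - [0,0,0]
    - [0,0,0]
  hand: [1,1,1,1,1,1,1,1]

```text
clock: 11.65
position: [0.536, -0.1084, 0.1729]
ee_rot: [0.0, 0.996, 0.089, -0.001]
contact_force: [-0.4, 0.4, 0.4]
width: 0.0855
gripper_force: 0.0
```

```bash
python3 -c "
from h import *
blue('t2.png')"
```

```text
0.046 446 [589.6 300.4] [53.5 53.2] 2.1
0.052 446 [589.1 299. ] [53.2 52.9] 2.1
0.046 437 [540.5  -9.2] [53.1 53.1] -14.8
0.046 447 [437.1  -8.7] [53.4 53.1] -5.2
t 11.7 p [ 0.5362 -0.1061  0.1729] yaw 10.3 zax [-0.002  0.001 -1.   ] F [-0.03  0.6   0.45] w 0.0855 gf 0.0
```

View pics/t2.png

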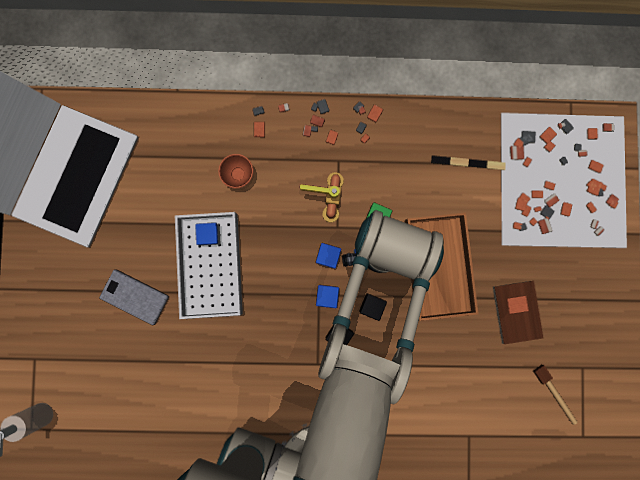

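Box 1 sits in the tray at (206,234); box 3 is hidden under the arm, so I check it with the side camera.

```bash
cat >> h.py <<'E'
def sideblue():
    im=get_image("side"); hsv=cv2.cvtColor(im["pixels"],cv2.COLOR_RGB2HSV)
    m=cv2.inRange(hsv,(105,120,90),(130,255,255)); n,l,s,c=cv2.connectedComponentsWithStats(m)
    for i in range(1,n):
        if s[i,4]<60: continue
        w=p2w(im,np.argwhere(l==i)[:,::-1],.046); r=cv2.minAreaRect(w[:,:2].astype(np.float32)*1000)
        print("side",s[i,4],np.round(r[0],1),np.round(r[1],1),round((r[2]+45)%90-45,1))
    return im
E
python3 -c "
from h import *
sideblue()"
```

```text
side 202 [537.2 -99.8] [52.3 58.3] 9.6
side 233 [539.8  -4.4] [57.7 53.3] -15.4
side 236 [436.7  -3.4] [58.8 52.2] -4.7
side 359 [588.8 301. ] [53.3 55.3] 4.8
```

>>> apply_moves:
  xyz:
    - [0,0,0.17]
    - [0,0,0.17]
    - [0,0,0.17]
    - [0,0,0]
    - [0,0,0]
    - [0,0,0]
    - [0,0,0]
    - [0,0,0]
  rot:
    - [0,0,0]
    - [0,0,0]
    - [0,0,0]
    - [0,0,0]
    - [0,0,0]
    - [0,0,0]
    - [0,0,0]
    - [0,0,0]
  hand: [1,1,1,1,-1,-1,-1,-1]

```text
clock: 12.75
position: [0.5393, -0.105, 0.0237]
ee_rot: [0.001, 0.996, 0.092, 0.003]
contact_force: [1.3, 0.4, 7.1]
width: 0.0526
gripper_force: 75.7
```

>>> apply_moves:
  xyz:
    - [0,0,-0.1]
    - [0,0,-0.17]
    - [0,0,0]
    - [0,0,0]
    - [0,0,0]
  rot:
    - [0,0,0]
    - [0,0,0]
    - [0,0,0]
    - [0,0,0]
    - [0,0,0]
  hand: [-1,-1,-1,-1,-1]

```text
clock: 13.38
position: [0.536, -0.1043, 0.101]
ee_rot: [-0.0, 0.996, 0.092, -0.001]
contact_force: [-1.3, -0.1, -1.0]
width: 0.0525
gripper_force: 74.8
```

```bash
python3 -c "
from h import *
st()"
```

```text
t 13.38 p [ 0.536  -0.1043  0.101 ] yaw 10.54 zax [-0.002  0.001 -1.   ] F [-1.3  -0.11 -0.98] w 0.0525 gf 74.8
```

Box 3 is empty (about 1 N), so it goes to the far slot of the crate.

>>> apply_moves:
  xyz:
    - [0,0,0]
    - [0.031,0.158,0]
    - [0.031,0.158,0]
    - [0.031,0.158,0]
    - [0.031,0.158,0]
    - [0,0,0]
    - [0,0,0]
  rot:
    - [0,0,0.05]
    - [0,0,0]
    - [0,0,0]
    - [0,0,0]
    - [0,0,0]
    - [0,0,0]
    - [0,0,0]
  hand: [-1,-1,-1,-1,-1,-1,-1]

```text
clock: 14.25
position: [0.5977, -0.2868, 0.1003]
ee_rot: [-0.001, 0.998, 0.066, -0.001]
contact_force: [0.0, 0.3, -0.8]
width: 0.0527
gripper_force: 74.8
```

>>> apply_moves:
  xyz:
    - [0,0,0.1]
    - [0,0,0.08]
    - [0,0,0.04]
    - [0,0,0]
    - [0,0,0]
  rot:
    - [0,0,0]
    - [0,0,0]
    - [0,0,0]
    - [0,0,0]
    - [0,0,0]
  hand: [-1,-1,-1,-1,-1]

```text
clock: 14.88
position: [0.5995, -0.2877, 0.037]
ee_rot: [0.001, 0.998, 0.066, 0.001]
contact_force: [-0.0, -0.2, -0.9]
width: 0.0528
gripper_force: 74.8
```

>>> apply_moves:
  xyz:
    - [0,0,0.015]
    - [0,0,0.009]
    - [0,0,0]
  rot:
    - [0,0,0]
    - [0,0,0]
    - [0,0,0]
  hand: [-1,-1,-1]

```text
clock: 15.25
position: [0.599, -0.2879, 0.0298]
ee_rot: [0.0, 0.998, 0.066, 0.0]
contact_force: [-0.6, 1.0, 4.4]
width: 0.0522
gripper_force: 75.1
```

>>> apply_moves:
  xyz:
    - [0,0,0]
    - [0,0,0]
    - [0,0,0]
    - [0,0,-0.15]
    - [0,0,-0.18]
    - [0,0,-0.17]
    - [0,0,0]
    - [0,0,0]
  rot:
    - [0,0,0]
    - [0,0,0]
    - [0,0,0]
    - [0,0,0]
    - [0,0,0.124]
    - [0,0,0.124]
    - [0,0,0.124]
    - [0,0,0]
  hand: [0.6,0.6,0.6,0.6,0.6,1,1,1]

```text
clock: 16.25
position: [0.5989, -0.2877, 0.1794]
ee_rot: [0.0, 0.992, -0.128, 0.0]
contact_force: [-0.5, -0.9, -0.5]
width: 0.0856
gripper_force: 0.0
```

>>> apply_moves:
  xyz:
    - [-0.085,-0.17,0]
    - [-0.085,-0.17,0]
    - [-0.085,-0.17,0]
    - [-0.085,-0.17,0]
    - [-0.085,-0.17,0]
    - [0,0,0]
    - [0,0,0]
  rot:
    - [0,0,0]
    - [0,0,0]
    - [0,0,0]
    - [0,0,0]
    - [0,0,0]
    - [0,0,0]
    - [0,0,0]
  hand: [1,1,1,1,1,1,1]

```text
clock: 17.12
position: [0.5404, -0.0088, 0.1781]
ee_rot: [0.0, 0.992, -0.127, -0.0]
contact_force: [0.4, -0.3, 0.3]
width: 0.0853
gripper_force: 0.0
```

```bash
python3 -c "
from h import *
blue('t3.png'); sideblue()"
```

```text
0.046 445 [589.6 300.4] [53.5 53.2] 2.1
0.052 445 [589.1 299. ] [53.2 52.9] 2.1
0.046 434 [ 598.  -289.1] [53.5 53.2] 7.5
0.052 434 [ 597.5 -287.7] [53.3 53. ] 7.5
0.046 446 [437.3  -8.7] [53.4 52.8] -5.3
t 17.18 p [ 0.5407 -0.0094  0.1782] yaw -14.74 zax [-0.001 -0.001 -1.   ] F [-0.35  0.73  0.16] w 0.0853 gf 0.0
side 100 [ 607.  -288.6] [31.6 62.1] 5.1
side 224 [540.  -4.] [56.8 53. ] -14.9
side 236 [436.9  -4.1] [59.8 53.2] -5.5
side 359 [588.8 301. ] [53.3 55.3] 4.8
```

>>> apply_moves:
  xyz:
    - [0,0,0.177]
    - [0,0,0.177]
    - [0,0,0.177]
    - [0,0,0]
    - [0,0,0]
    - [0,0,0]
    - [0,0,0]
    - [0,0,0]
  rot:
    - [0,0,0]
    - [0,0,0]
    - [0,0,0]
    - [0,0,0]
    - [0,0,0]
    - [0,0,0]
    - [0,0,0]
    - [0,0,0]
  hand: [1,1,1,1,-1,-1,-1,-1]

```text
clock: 18.23
position: [0.543, -0.0092, 0.0222]
ee_rot: [0.0, 0.992, -0.128, 0.003]
contact_force: [0.4, 0.3, 7.6]
width: 0.0526
gripper_force: 75.6
```

>>> apply_moves:
  xyz:
    - [0,0,-0.1]
    - [0,0,-0.17]
    - [0,0,0]
    - [0,0,0]
    - [0,0,0]
  rot:
    - [0,0,0]
    - [0,0,0]
    - [0,0,0]
    - [0,0,0]
    - [0,0,0]
  hand: [-1,-1,-1,-1,-1]

```text
clock: 18.85
position: [0.5395, -0.0085, 0.0995]
ee_rot: [0.0, 0.992, -0.129, -0.001]
contact_force: [0.4, -0.2, -1.1]
width: 0.0526
gripper_force: 74.7
```

```bash
python3 -c "
from h import *
st()"
```

```text
t 18.85 p [ 0.5395 -0.0085  0.0995] yaw -14.77 zax [-0.002  0.    -1.   ] F [ 0.4  -0.17 -1.08] w 0.0526 gf 74.7
```

Box 2 is empty (about 1 N), so it goes to the middle slot of the crate.

>>> apply_moves:
  xyz:
    - [0,0,0]
    - [0,0,0]
    - [0,0,0]
    - [-0.039,0.19,0]
    - [-0.039,0.19,0]
    - [-0.039,0.19,0]
    - [-0.039,0.19,0]
    - [-0.039,0.19,0]
  rot:
    - [0,0,-0.124]
    - [0,0,-0.124]
    - [0,0,-0.124]
    - [0,0,0]
    - [0,0,0]
    - [0,0,0]
    - [0,0,0]
    - [0,0,0]
  hand: [-1,-1,-1,-1,-1,-1,-1,-1]

```text
clock: 19.85
position: [0.5191, -0.3002, 0.099]
ee_rot: [-0.001, 0.998, 0.066, -0.001]
contact_force: [0.5, -0.6, -0.3]
width: 0.0525
gripper_force: 74.6
```

>>> apply_moves:
  xyz:
    - [0,0,0]
    - [0,0,0]
    - [0,0,0.1]
    - [0,0,0.08]
    - [0,0,0.04]
    - [0,0,0]
    - [0,0,0]
  rot:
    - [0,0,0]
    - [0,0,0]
    - [0,0,0]
    - [0,0,0]
    - [0,0,0]
    - [0,0,0]
    - [0,0,0]
  hand: [-1,-1,-1,-1,-1,-1,-1]

```text
clock: 20.72
position: [0.5207, -0.2987, 0.0353]
ee_rot: [0.0, 0.998, 0.066, 0.001]
contact_force: [1.1, -0.5, -0.5]
width: 0.053
gripper_force: 74.6
```

>>> apply_moves:
  xyz:
    - [0,0,0.014]
    - [0,0,0.009]
    - [0,0,0]
  rot:
    - [0,0,0]
    - [0,0,0]
    - [0,0,0]
  hand: [-1,-1,-1]

```text
clock: 21.1
position: [0.5202, -0.299, 0.0283]
ee_rot: [0.0, 0.998, 0.066, 0.0]
contact_force: [-0.9, 1.0, 3.1]
width: 0.0531
gripper_force: 75.0
```

>>> apply_moves:
  xyz:
    - [0,0,0]
    - [0,0,0]
    - [0,0,0]
    - [0,0,-0.15]
    - [0,0,-0.18]
    - [0,0,-0.17]
    - [0,0,0]
    - [0,0,0]
  rot:
    - [0,0,0]
    - [0,0,0]
    - [0,0,0]
    - [0,0,0]
    - [0,0,0.107]
    - [0,0,0.107]
    - [0,0,0]
    - [0,0,0]
  hand: [0.6,0.6,0.6,0.6,0.6,1,1,1]

```text
clock: 22.1
position: [0.5196, -0.2985, 0.1772]
ee_rot: [-0.0, 0.999, -0.046, -0.0]
contact_force: [0.3, -0.1, -1.0]
width: 0.085
gripper_force: 0.0
```

>>> apply_moves:
  xyz:
    - [-0.061,-0.156,0]
    - [-0.061,-0.156,0]
    - [-0.061,-0.156,0]
    - [-0.061,-0.156,0]
    - [-0.061,-0.156,0]
    - [-0.061,-0.156,0]
    - [0,0,0]
    - [0,0,0]
  rot:
    - [0,0,0]
    - [0,0,0]
    - [0,0,0]
    - [0,0,0]
    - [0,0,0]
    - [0,0,0]
    - [0,0,0]
    - [0,0,0]
  hand: [1,1,1,1,1,1,1,1]

```text
clock: 23.1
position: [0.4363, -0.0093, 0.1766]
ee_rot: [0.0, 0.999, -0.046, -0.001]
contact_force: [0.2, -0.6, 0.4]
width: 0.0853
gripper_force: 0.0
```

```bash
python3 -c "
from h import *
blue('t4.png'); sideblue()"
```

```text
0.046 445 [589.6 300.4] [53.5 53.2] 2.1
0.052 445 [589.1 299. ] [53.2 52.9] 2.1
0.046 434 [ 598.  -289.1] [53.5 53.2] 7.5
0.052 434 [ 597.5 -287.7] [53.3 53. ] 7.5
0.046 438 [ 518.  -300.4] [53.4 53.3] 7.4
0.052 438 [ 517.8 -298.9] [53.1 53.1] 7.4
t 23.15 p [ 0.4367 -0.0098  0.1768] yaw -5.3 zax [-0.001 -0.001 -1.   ] F [-0.36 -0.5  -0.55] w 0.0851 gf 0.0
side 163 [ 518.3 -301.6] [52.3 61.5] 8.6
side 160 [ 597.9 -289.6] [49.2 62. ] 5.9
side 230 [436.9  -2.9] [57.4 52.2] -5.5
side 358 [588.8 301. ] [53.3 55.3] 4.8
```

>>> apply_moves:
  xyz:
    - [0,0,0.176]
    - [0,0,0.176]
    - [0,0,0.176]
    - [0,0,0]
    - [0,0,0]
    - [0,0,0]
    - [0,0,0]
    - [0,0,0]
  rot:
    - [0,0,0]
    - [0,0,0]
    - [0,0,0]
    - [0,0,0]
    - [0,0,0]
    - [0,0,0]
    - [0,0,0]
    - [0,0,0]
  hand: [1,1,1,1,-1,-1,-1,-1]

```text
clock: 24.2
position: [0.4389, -0.0094, 0.0216]
ee_rot: [0.0, 0.999, -0.046, 0.003]
contact_force: [0.8, 0.7, 5.6]
width: 0.0525
gripper_force: 75.4
```

>>> apply_moves:
  xyz:
    - [0,0,-0.1]
    - [0,0,-0.17]
    - [0,0,0]
    - [0,0,0]
    - [0,0,0]
  rot:
    - [0,0,0]
    - [0,0,0]
    - [0,0,0]
    - [0,0,0]
    - [0,0,0]
  hand: [-1,-1,-1,-1,-1]

```text
clock: 24.82
position: [0.4349, -0.0088, 0.0988]
ee_rot: [-0.0, 0.999, -0.046, -0.002]
contact_force: [-0.6, -0.5, -5.3]
width: 0.0528
gripper_force: 77.4
```

```bash
python3 -c "
from h import *
st()"
```

```text
t 24.82 p [ 0.4349 -0.0088  0.0988] yaw -5.29 zax [-0.004  0.001 -1.   ] F [-0.6  -0.53 -5.26] w 0.0528 gf 77.4
```

Box 4 is heavy (about 5 N), so it goes to the middle slot of the tray.

>>> apply_moves:
  xyz:
    - [0,0,0]
    - [0,0,0]
    - [0.055,-0.164,0]
    - [0.055,-0.164,0]
    - [0.055,-0.164,0]
    - [0.055,-0.164,0]
    - [0.055,-0.164,0]
    - [0.055,-0.164,0]
  rot:
    - [0,0,-0.084]
    - [0,0,-0.083]
    - [0,0,0]
    - [0,0,0]
    - [0,0,0]
    - [0,0,0]
    - [0,0,0]
    - [0,0,0]
  hand: [-1,-1,-1,-1,-1,-1,-1,-1]

```text
clock: 25.82
position: [0.5101, 0.2944, 0.0979]
ee_rot: [0.001, 0.999, 0.041, -0.002]
contact_force: [1.1, -0.0, -5.6]
width: 0.0527
gripper_force: 77.4
```

>>> apply_moves:
  xyz:
    - [0,0,0]
    - [0,0,0]
    - [0,0,0.1]
    - [0,0,0.08]
    - [0,0,0.04]
    - [0,0,0]
    - [0,0,0]
  rot:
    - [0,0,0]
    - [0,0,0]
    - [0,0,0]
    - [0,0,0]
    - [0,0,0]
    - [0,0,0]
    - [0,0,0]
  hand: [-1,-1,-1,-1,-1,-1,-1]

```text
clock: 26.7
position: [0.5117, 0.2932, 0.035]
ee_rot: [-0.0, 0.999, 0.041, 0.001]
contact_force: [0.1, -0.1, -5.5]
width: 0.0525
gripper_force: 77.6
```

>>> apply_moves:
  xyz:
    - [0,0,0.014]
    - [0,0,0.009]
    - [0,0,0]
  rot:
    - [0,0,0]
    - [0,0,0]
    - [0,0,0]
  hand: [-1,-1,-1]

```text
clock: 27.08
position: [0.5111, 0.2934, 0.0277]
ee_rot: [-0.0, 0.999, 0.041, 0.0]
contact_force: [-1.5, -0.6, -2.0]
width: 0.0529
gripper_force: 78.0
```

>>> apply_moves:
  xyz:
    - [0,0,0.005]
    - [0,0,0]
    - [0,0,0]
    - [0,0,0]
    - [0,0,-0.15]
    - [0,0,-0.2]
    - [0,0,-0.2]
    - [0,0,-0.15]
  rot:
    - [0,0,0]
    - [0,0,0]
    - [0,0,0]
    - [0,0,0]
    - [0,0,0]
    - [0,0,0]
    - [0,0,0.078]
    - [0,0,0]
  hand: [-1,0.6,0.6,0.6,0.6,0.6,-1,-1]

```text
clock: 28.08
position: [0.5115, 0.2935, 0.2388]
ee_rot: [-0.001, 1.0, 0.0, 0.002]
contact_force: [0.4, 0.9, -1.1]
width: 0.0324
gripper_force: 0.0
```

>>> apply_moves:
  xyz:
    - [0.13,0.14,0]
    - [0.13,0.14,0]
    - [0.13,0.14,0]
    - [0.13,0.14,0]
    - [0.13,0.14,0]
    - [0.13,0.14,0]
    - [0,0,0]
    - [0,0,0]
  rot:
    - [0,0,0]
    - [0,0,0]
    - [0,0,0]
    - [0,0,0]
    - [0,0,0]
    - [0,0,0]
    - [0,0,0]
    - [0,0,0]
  hand: [-1,-1,-1,-1,-1,-1,-1,-1]

```text
clock: 29.08
position: [0.7448, 0.0415, 0.235]
ee_rot: [-0.0, 1.0, 0.0, -0.001]
contact_force: [-0.9, 0.1, 0.8]
width: 0.0001
gripper_force: 0.0
```

```bash
python3 -c "
from h import *
blue('t5.png'); im=sideblue(); save(im,'s5.png')"
```

```text
0.046 445 [589.6 300.4] [53.5 53.2] 2.1
0.052 445 [589.1 299. ] [53.2 52.9] 2.1
0.046 434 [ 598.  -289.1] [53.5 53.2] 7.5
0.052 434 [ 597.5 -287.7] [53.3 53. ] 7.5
0.046 449 [508.8 292.5] [53. 53.] 2.0
0.052 449 [508.7 291.1] [52.7 52.7] 2.0
0.046 438 [ 518.  -300.4] [53.4 53.3] 7.4
0.052 438 [ 517.8 -298.9] [53.1 53.1] 7.4
t 29.12 p [0.7445 0.0423 0.2355] yaw 0.07 zax [-0.001  0.001 -1.   ] F [0.1  0.44 0.56] w 0.0 gf 0.0
side 162 [ 518.1 -301.6] [51.9 61.5] 8.6
side 160 [ 597.9 -289.6] [49.2 62. ] 5.9
side 358 [588.8 301. ] [53.3 55.3] 4.8
side 362 [509.7 294.5] [53.3 55.2] 4.6
```

View pics/s5.png

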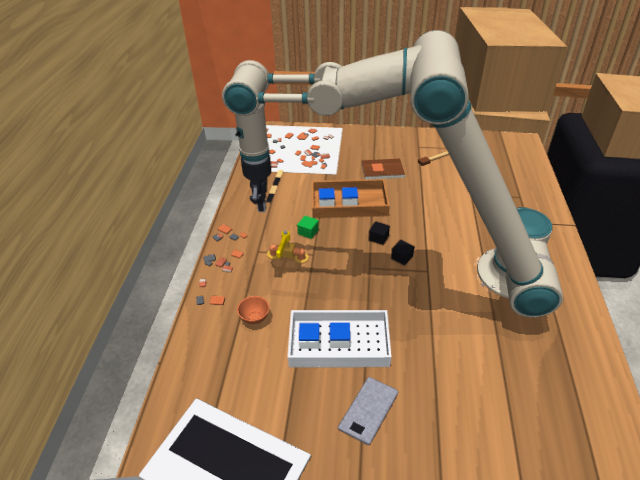

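View pics/t5.png

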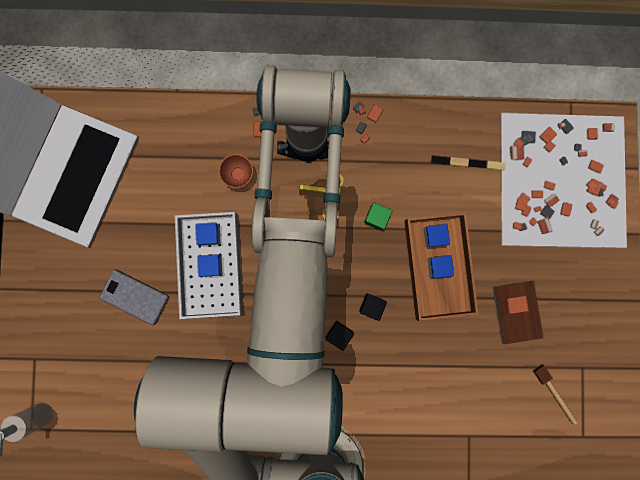

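All four boxes are in place: two in the tray at (207,234) and (209,266), two in the crate at (437,236) and (441,267). No others are left on the bench. Next I open the lever.

>>> apply_moves:
  xyz:
    - [0,0,0.186]
    - [0,0,0.186]
    - [0,0,0.186]
    - [0,0,0]
    - [-0.083,0.017,0]
    - [-0.033,-0.01,0]
    - [-0.033,-0.01,0]
    - [0,0,0]
  rot:
    - [0,0,0]
    - [0,0,0]
    - [0,0,0]
    - [0,0,0]
    - [0,0,0]
    - [0,0,0]
    - [0,0,0]
    - [0,0,0]
  hand: [-1,-1,-1,-1,-1,-1,-1,-1]

```text
clock: 30.18
position: [0.7008, 0.0432, 0.0703]
ee_rot: [-0.0, 1.0, 0.001, 0.001]
contact_force: [1.3, 0.3, 1.2]
width: 0.0
gripper_force: 0.6
```

>>> apply_moves:
  xyz:
    - [-0.04,0.005,0]
    - [-0.04,0.005,0]
    - [-0.034,0.019,0]
    - [-0.034,0.019,0]
    - [-0.028,0.038,0]
    - [-0.025,0.034,0]
    - [0,0,0]
  rot:
    - [0,0,0]
    - [0,0,0]
    - [0,0,0]
    - [0,0,0]
    - [0,0,0]
    - [0,0,0]
    - [0,0,0]
  hand: [-1,-1,-1,-1,-1,-1,-1]

```text
clock: 31.05
position: [0.6409, 0.0083, 0.0683]
ee_rot: [-0.003, 1.0, -0.001, 0.001]
contact_force: [5.1, 10.0, -2.0]
width: -0.0
gripper_force: 4.7
```

>>> apply_moves:
  xyz:
    - [0,0.012,0]
    - [0,0,0]
  rot:
    - [0,0,0]
    - [0,0,0]
  hand: [-1,-1]

```text
clock: 31.3
position: [0.6409, 0.0081, 0.0683]
ee_rot: [-0.005, 1.0, -0.001, 0.001]
contact_force: [5.9, 17.1, -2.0]
width: -0.0001
gripper_force: 8.6
```

>>> apply_moves:
  xyz:
    - [0,0.012,0]
    - [0,0,0]
  rot:
    - [0,0,0]
    - [0,0,0]
  hand: [-1,-1]

```text
clock: 31.55
position: [0.6409, 0.0079, 0.0684]
ee_rot: [-0.008, 1.0, -0.002, 0.001]
contact_force: [6.1, 24.7, -0.1]
width: 0.0006
gripper_force: 12.7
```

At the stop. I back off along +y, rise, and check.

>>> apply_moves:
  xyz:
    - [0,-0.06,0]
    - [0,-0.1,0]
    - [0,0,-0.18]
    - [0,0,-0.18]
    - [0,-0.15,-0.18]
    - [0,-0.2,0]
    - [0,-0.2,0]
    - [0,0,0]
  rot:
    - [0,0,0]
    - [0,0,0]
    - [0,0,0]
    - [0,0,0]
    - [0,0,0]
    - [0,0,0]
    - [0,0,0]
    - [0,0,0]
  hand: [-1,-1,-1,-1,-1,-1,-1,-1]

```text
clock: 32.55
position: [0.6382, 0.21, 0.2235]
ee_rot: [0.0, 1.0, 0.003, -0.002]
contact_force: [0.6, -0.7, -0.2]
width: -0.0001
gripper_force: 0.0
```

```bash
python3 -c "
from h import *
im=blue('t6.png'); save(im,'t6c.png',(280,160,400,250),6); sideblue()"
```

```text
0.046 444 [589.6 300.4] [53.4 53.2] 2.1
0.052 444 [589.1 299. ] [53.2 52.9] 2.1
0.046 433 [ 598.  -289.2] [53.5 53.2] 7.5
0.052 433 [ 597.5 -287.7] [53.3 53. ] 7.5
0.046 448 [508.8 292.5] [53. 53.] 2.0
0.052 448 [508.7 291.1] [52.7 52.7] 2.0
0.046 437 [ 518.  -300.4] [53.4 53.3] 7.4
0.052 437 [ 517.8 -298.9] [53.1 53.1] 7.4
t 32.6 p [0.6385 0.2076 0.2234] yaw 0.21 zax [-0.003 -0.002 -1.   ] F [ 0.91 -0.61 -0.23] w 0.0002 gf 0.0
side 162 [ 518.1 -301.6] [51.9 61.5] 8.6
side 160 [ 597.9 -289.6] [49.2 62. ] 5.9
side 358 [588.8 301. ] [53.3 55.3] 4.8
side 362 [509.7 294.5] [53.3 55.2] 4.6
```

View pics/t6c.png

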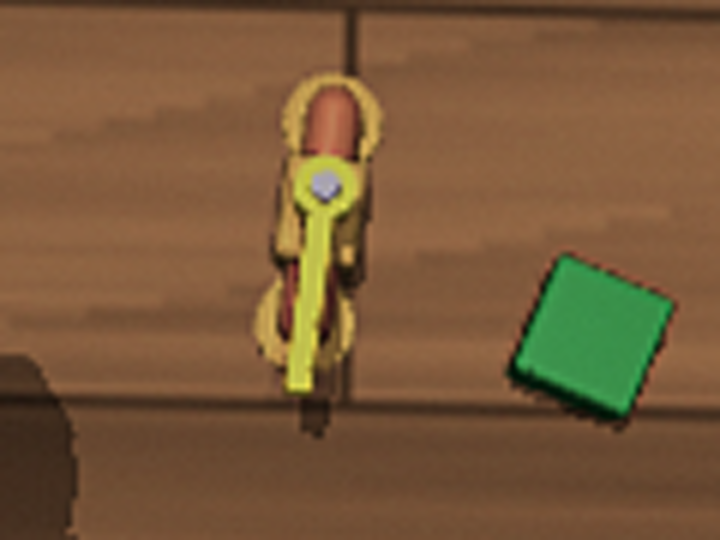

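The lever now lies along the pipe, from the axis at (326,186) to the tip at (299,390) in the crop, pointing towards the robot, so it is fully open. The boxes have not moved.

```bash
python3 -c "
from rig import job
print(job.sign_off())"
```

```text
the job is handed in; nothing more can be done
None
```

The job is handed in: I shut the lever to its stop, put the two heavy boxes in the drying tray and the two empty ones in the crate, then turned the lever fully open and let go.

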